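# Fetch the varnish tin from behind the paint jars

## Task

Stand the two paint jars that block the orange-lidded varnish tin upright in the grey side tray, then lift the tin out and stand it in the middle of the round blue coaster, and only then put the two jars back, each where it stood before. Keep every jar and tin upright throughout and leave the black-lidded tin where it is; at the end all four jars stand where they stood at the start.

Things in the scene. Friction and masses are not known exactly. Their poses are not given: they have to be found in the camera images.
- jar_red: paint jar with a red lid and a red band: upright plain cylinder 56 mm in diameter, 100 mm tall (same width all the way up), about 0.3 kg. Origin: centre of its underside, z up. One of four equal jars; at the start each stands on one of the four front spots of the two caddies, any colour on any spot
- jar_blue: paint jar with a blue lid and a blue band: upright plain cylinder 56 mm in diameter, 100 mm tall (same width all the way up), about 0.3 kg. Origin: centre of its underside, z up. One of four equal jars; at the start each stands on one of the four front spots of the two caddies, any colour on any spot
- jar_green: paint jar with a green lid and a green band: upright plain cylinder 56 mm in diameter, 100 mm tall (same width all the way up), about 0.3 kg. Origin: centre of its underside, z up. One of four equal jars; at the start each stands on one of the four front spots of the two caddies, any colour on any spot
- jar_white: paint jar with a white lid and a white band: upright plain cylinder 56 mm in diameter, 100 mm tall (same width all the way up), about 0.3 kg. Origin: centre of its underside, z up. One of four equal jars; at the start each stands on one of the four front spots of the two caddies, any colour on any spot
- tin_orange: small steel tin with orange lid: upright cylinder 46 mm in diameter, 50 mm tall, about 0.12 kg. Origin: centre of its underside, z up. Starts in the bay of one of the caddies, its top 2 mm below the bay's wall tops. The tin to fetch
- tin_black: small steel tin with black lid: upright cylinder 46 mm in diameter, 50 mm tall, about 0.12 kg. Origin: centre of its underside, z up. Starts in the bay of one of the caddies, its top 2 mm below the bay's wall tops. Not to be moved
- caddy_a: wooden caddy, fixed; with caddy_b one of two alike. Origin: on the table; x points from its open front (robot's side) to its back. Floor 8 mm thick. Front part without walls: x -57 to 23, y +-68 mm; two jar spots at x -22, y +-34 mm, marked by dark discs under the jars (gap between jars 12 mm). Behind: a walled bay, open above and to the front; a tin stands in it at x 30, y 0 mm
- caddy_b: the other caddy, same shape and frame as caddy_a; either can be left or right. Bay: inner side faces at y +-30 mm, side walls 10 mm thick from x 18 to 102 mm, back wall's inner face at x 92 mm, wall tops 60 mm above the table. So the tin has 7 mm beside it, 39 mm behind it and the jars close in front: grip it from above along the caddy's x once both jars are gone
- tray: grey side tray, fixed: shallow open tray 200 (its x) by 110 (its y) mm outside, walls 5 mm thick and 18 mm high, floor 5 mm thick; holds two jars one behind the other along its x (for example at x +-48 mm). Origin: centre of its underside, on the table. It lies to the left or the right of the caddies, empty
- mat: round blue coaster, fixed, 90 mm in diameter, 6 mm thick, on the side opposite to the tray, empty. Origin: centre of its underside, on the table
Not all that is in view belongs to the job. Leave any green or turquoise look-alike of the tin_orange alone.

How it is judged:
On the way, in this order (a step that is already met when the one before it is completed fails the run):
1. the two jars in front of the orange tin stand in the tray, the other two jars and the orange tin being where they were (distance of tin_orange from where it was at the start of the episode below 0.015 m and horizontal distance between each of jar_red, jar_blue, jar_green, jar_white and tin_orange above 0.095 m and (distance of jar_red from where it was at the start of the episode below 0.012 m or (x of jar_red in the frame of tray between -0.075 and 0.075 m and y of jar_red in the frame of tray between -0.03 and 0.03 m and z of jar_red in the frame of tray below 0.01 m and angle between jar_red's own z axis and vertical below 0.1 rad)) and (distance of jar_blue from where it was at the start of the episode below 0.012 m or (x of jar_blue in the frame of tray between -0.075 and 0.075 m and y of jar_blue in the frame of tray between -0.03 and 0.03 m and z of jar_blue in the frame of tray below 0.01 m and angle between jar_blue's own z axis and vertical below 0.1 rad)) and (distance of jar_green from where it was at the start of the episode below 0.012 m or (x of jar_green in the frame of tray between -0.075 and 0.075 m and y of jar_green in the frame of tray between -0.03 and 0.03 m and z of jar_green in the frame of tray below 0.01 m and angle between jar_green's own z axis and vertical below 0.1 rad)) and (distance of jar_white from where it was at the start of the episode below 0.012 m or (x of jar_white in the frame of tray between -0.075 and 0.075 m and y of jar_white in the frame of tray between -0.03 and 0.03 m and z of jar_white in the frame of tray below 0.01 m and angle between jar_white's own z axis and vertical below 0.1 rad))), for 0.2 s.
2. the orange tin stands on the middle of the blue coaster, two jars being still in the tray and the other two in their places (horizontal distance between tin_orange and mat below 0.015 m and z of tin_orange in the frame of mat below 0.01 m and angle between tin_orange's own z axis and vertical below 0.1 rad and (distance of jar_red from where it was at the start of the episode below 0.012 m or (x of jar_red in the frame of tray between -0.075 and 0.075 m and y of jar_red in the frame of tray between -0.03 and 0.03 m and z of jar_red in the frame of tray below 0.01 m and angle between jar_red's own z axis and vertical below 0.1 rad)) and (distance of jar_blue from where it was at the start of the episode below 0.012 m or (x of jar_blue in the frame of tray between -0.075 and 0.075 m and y of jar_blue in the frame of tray between -0.03 and 0.03 m and z of jar_blue in the frame of tray below 0.01 m and angle between jar_blue's own z axis and vertical below 0.1 rad)) and (distance of jar_green from where it was at the start of the episode below 0.012 m or (x of jar_green in the frame of tray between -0.075 and 0.075 m and y of jar_green in the frame of tray between -0.03 and 0.03 m and z of jar_green in the frame of tray below 0.01 m and angle between jar_green's own z axis and vertical below 0.1 rad)) and (distance of jar_white from where it was at the start of the episode below 0.012 m or (x of jar_white in the frame of tray between -0.075 and 0.075 m and y of jar_white in the frame of tray between -0.03 and 0.03 m and z of jar_white in the frame of tray below 0.01 m and angle between jar_white's own z axis and vertical below 0.1 rad)) and not (distance of each of jar_blue, jar_green, jar_white from where it was at the start of the episode below 0.012 m) and not (distance of each of jar_red, jar_green, jar_white from where it was at the start of the episode below 0.012 m) and not (distance of each of jar_red, jar_blue, jar_white from where it was at the start of the episode below 0.012 m) and not (distance of each of jar_red, jar_blue, jar_green from where it was at the start of the episode below 0.012 m)), for 0.2 s.
At the end, for the whole second after the job is handed in: The orange tin stands upright on the blue coaster within 15 mm of its centre; all four jars stand upright within 12 mm of where each of them stood at the start; the black tin is within 12 mm of its start; all is at rest (horizontal distance between tin_orange and mat below 0.015 m and z of tin_orange in the frame of mat below 0.01 m and angle between each of tin_orange, jar_red, jar_blue, jar_green, jar_white, tin_black's own z axis and vertical below 0.1 rad and distance of each of jar_red, jar_blue, jar_green, jar_white, tin_black from where it was at the start of the episode below 0.012 m and linear speed of each of jar_red, jar_blue, jar_green, jar_white, tin_orange, tin_black below 0.02 m/s); the robot touches nothing.
It fails at once if a jar or a tin is tipped by more than about 35 degrees (angle between any of jar_red, jar_blue, jar_green, jar_white, tin_orange, tin_black's own z axis and vertical above 0.6 rad).
It fails at once if the black tin is shifted by more than 20 mm (distance of tin_black from where it was at the start of the episode above 0.02 m).
It also fails if it takes over 115 s, if anything falls off the work surface, if the arm or the gripper's body presses on something with over 40 N, if the wrist force passes 120 N, or if a joint passes its speed limit or range.

## Robot

A 6-joint arm with a two-finger parallel gripper is mounted at the origin on the work surface. World frame = base frame: x ahead of the robot, y to its left, z up, the work surface at z = 0. Lengths are in m, angles in rad, forces in N, time in s.
With the tool pointing down it reaches from about 0.3 to 1 m from the base axis. Payload 5.1 kg.
Tool frame: the origin (TCP) lies on the centre line of the jaws, within the pads' length; the fingertips stand 22 mm ahead of it and the grasp point (between the pads) lies 3 mm ahead of it; z points along the fingers, y is the line along which they close (so a half turn about z gives the same grasp; the last joint's range is limited). The gripper opens to 95 mm and grips with 3 to 60 N. Pads are 20 mm wide; open, the fingers measure 119 mm over their backs; the gripper's body (75 mm by 180 mm) begins 59 mm behind the grasp point.
Start: joints at [-0.083, 0.124, 1.65, -0, 1.367, -0.083], TCP at [0.65, -0, 0.237] pointing down, gripper open.
Joint ranges: [-2.61, 2.61], [-1.02, 2.33], [0.03, 2.71], [-1.35, 4.49], [0.32, 2.68], [-2.91, 2.91]. Speed limits (rad/s): [2.57, 2.57, 3.14, 3.14, 3.14, 3.14].

## Interface

Orientations are given as a unit quaternion [x, y, z, w].
In Python, from bench import robot gives the robot as it stands.
- The arm moves only by the tool arm_command, never from a script. Its argument "deltas" is a list of rows, each an object with "slide": the shift along the tool's x, y, z in m, a list of three; "angular": the turn, a rotation vector about the tool's x, y, z in rad, a list of three; "grip": the closure, from 0 (fully open) to 1 (shut). In form: [{"slide": [x, y, z], "angular": [ax, ay, az], "grip": grip}, ...]. A call has 1 to 10 rows; each row is the pose to reach, as a shift and turn from the pose commanded when the call began, along the tool's axes at that moment; what a row does not reach only later rows make up. A row lasts 1/12 s, in which the tool goes at most 41.7 mm and 7.16 degrees, less where a joint would pass 70% of its speed; a pose out of reach is approached as far as the arm can. A call with a gripper value outside its range is refused whole. The fingers move at their own pace and stop on an object; "squeeze" is the grip in N (left out, the last holds). Time passes only in rows, so rows that repeat a pose let the fingers close. It gives the time, the measured TCP pose, the force, the opening and the grip force at its end, in the units of the state.
- robot.get_state(): the state, without advancing time (a new reading comes with each control period).
- robot.read_camera(name): name is "scene" or "side" or "wrist"; returns (picture, depth): 384x512x3 uint8, red, green, blue; 384x512 float32, m along the optical axis (not along the pixel's ray), 0 where there is no reading.
- robot.get_calibration(name): a dict with "mtx" (3x3 intrinsics, pixels), "position" and "orientation" of the camera in the world. Camera axes: x right, y down, z forward; pixel columns grow to the right and rows downward; lengths in m; the calibration is good to about 2 mm. A picture is of the moment at which its call begins: read the wrist's pose just before it. get_calibration takes no time and is no camera call; for the wrist camera it gives the pose at the moment of the call.
- robot.finish_job(): hands the job in; it is judged then, once.
The state is a dict: "t": time; "qpos": joint angles; "joint_velocities": joint speeds; "joint_efforts": joint torques, N m; "position": TCP position; "tcp_rot": TCP orientation; "wrist_force": force on the tool from outside, world axes, zero at the start; "ft_torque": the same for the moment, N m; "grip_width": opening from 0.0 (shut) to 1.0 (fully open); "finger_force": force on a finger pad.
Only numpy, scipy, OpenCV 4.12 (cv2) and the standard library are available. Lean on these libraries where they do the work, as an engineer would, in place of code of your own. Each camera call takes 0.05 s, during which the arm holds its last target. There are 200 camera calls.

## Working session

There is one attempt and no reset: what is moved stays moved. The work goes in short steps, Python scripts to look and compute and a tool call to move; the robot and the scene stay as the last step left them, time stands still between calls to the robot, and variables do not carry over. Pictures are saved under pics/ and viewed, at most 14 in all, crops included, and the job is handed in when it is done.

Besides the shell and the picture viewer there is one more tool, called after ">>>" as name([rows], argument=value, ...), one row to a line, values as JSON. arm_command: Moves the arm, as the interface text tells. Its arguments: {"type":"object","properties":{"deltas":{"type":"array","items":{"type":"object","properties":{"slide":{"type":"array","items":{"type":"number"}},"angular":{"type":"array","items":{"type":"number"}},"grip":{"type":"number"}}}},"squeeze":{"type":"number"}},"required":["deltas"]}

```bash
mkdir -p pics; cat > h.py <<'E'
import numpy as np, cv2
from bench import robot
from scipy.spatial.transform import Rotation as R
def shot(n):
    c=robot.get_calibration(n); p,d=robot.read_camera(n); return p,d,c
def ray(c,u,v):
    d=np.linalg.inv(c["mtx"])@np.array([u,v,1.]); return R.from_quat(c["orientation"]).apply(d)
def onplane(c,u,v,z):
    r=ray(c,u,v); o=np.array(c["position"]); return o+r*(z-o[2])/r[2]
def world(c,d):
    v,u=np.indices(d.shape); K=c["mtx"]; K=np.array(K)
    P=np.stack([(u-K[0,2])/K[0,0]*d,(v-K[1,2])/K[1,1]*d,d],-1)
    return P@R.from_quat(c["orientation"]).as_matrix().T+np.array(c["position"])
E
python3 - <<'E'
from h import *
for n in ("scene","side","wrist"):
    p,d,c=shot(n); cv2.imwrite(f"pics/{n}0.png",p[...,::-1]); np.savez(f"{n}0.npz",p=p,d=d,m=c["mtx"],pos=c["position"],o=c["orientation"])
    print(n,np.round(c["position"],3),np.round(R.from_quat(c["orientation"]).as_matrix()[:,2],2))
print(robot.get_state())
E
```

```text
scene [ 1.12  -0.064  0.899] [-0.55  0.06 -0.83]
side [0.268 0.625 0.566] [ 0.35 -0.72 -0.6 ]
wrist [0.65  0.083 0.383] [-0.   -0.29 -0.96]
{'t': 0.15, 'qpos': array([-8.25786920e-02,  1.24352627e-01,  1.65135668e+00,  2.27342772e-05,
        1.36750690e+00, -8.25719488e-02]), 'joint_velocities': array([ 7.23194475e-04, -4.70165486e-03, -5.20918498e-03,  3.02858880e-05,
        4.57478737e-04,  6.38611214e-04]), 'joint_efforts': array([ 4.52342692e-04, -4.18191254e+01, -3.60470796e+01,  7.75244599e-02,
        4.69156180e-02, -8.73639601e-05]), 'position': array([6.49534964e-01, 2.93083618e-05, 2.35673275e-01]), 'tcp_rot': array([ 7.07110561e-01,  7.07102535e-01, -5.16216249e-04, -6.26595045e-04]), 'wrist_force': array([ 0.40844831, -0.0151581 , -0.19755916]), 'ft_torque': array([ 0.02831901,  0.00797549, -0.02841756]), 'finger_force': 0.0, 'grip_width': 1.0023456657816392}
```

View pics/scene0.png

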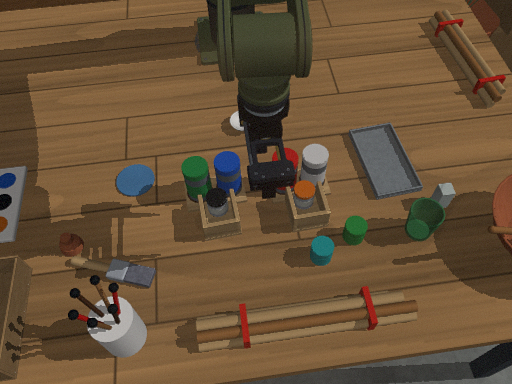

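View pics/side0.png

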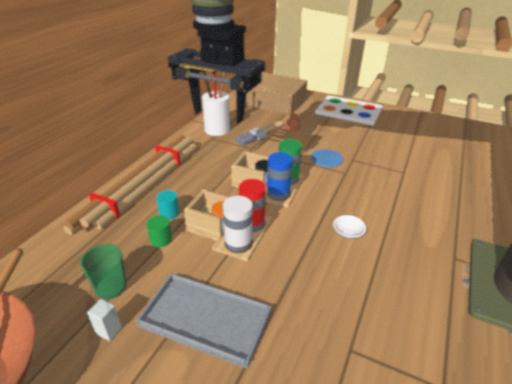

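The orange tin candidates in the scene view are the orange lid at (304,190), teal at (322,250), green at (355,230) and the black lid at (217,197). I choose (304,190). Red at (286,162) and white at (315,158) block it, the tray is at (384,160) and the coaster at (135,180). The side view agrees: orange at (219,208) behind red and white.

```bash
python3 - <<'E'
from h import *
ims=[]
p=np.load("scene0.npz")["p"]; a=cv2.resize(p[130:230,240:350],(440,400),interpolation=cv2.INTER_CUBIC)
cv2.imwrite("pics/crop.png",a[...,::-1])
for n in ("scene","side","wrist"):
    z=np.load(n+"0.npz"); c=dict(mtx=z["m"],position=z["pos"],orientation=z["o"]); W=world(c,z["d"]); h=cv2.cvtColor(z["p"],cv2.COLOR_RGB2HSV)
    H,S,V=[h[...,i].astype(int) for i in range(3)]; ok=z["d"]>0
    m={"red":((H<6)|(H>174))&(S>150),"orange":(H>6)&(H<16)&(S>200)&(V>120),"white":(S<40)&(V>150),"blue":(H>105)&(H<125)&(S>150),"mat":(H>98)&(H<115)&(S>100),
       "green":(H>50)&(H<75)&(S>120),"gray":(S<75)&(V>60)&(V<170),"black":(V<45)}
    rng={"red":(.09,.13),"white":(.09,.13),"blue":(.09,.13),"green":(.09,.13),"orange":(.045,.07),"black":(.045,.07),"mat":(0,.012),"gray":(0,.03)}
    for k in m:
        lo,hi=rng[k]; mm=m[k]&ok&(W[...,2]>lo)&(W[...,2]<hi)&(W[...,0]>.3)&(W[...,0]<.85)&(abs(W[...,1])<.4)
        nl,lab,st,ce=cv2.connectedComponentsWithStats(mm.astype(np.uint8))
        for i in range(1,nl):
            if st[i,4]<40: continue
            P=W[lab==i]; 
            print(n,k,st[i,4],"px",np.round(ce[i]),"med",np.round(np.median(P,0),3),"mn",np.round(P.min(0),3),"mx",np.round(P.max(0),3),"z95",np.round(np.percentile(P[:,2],95),3))
            if k=="gray" and st[i,4]>500:
                print("  rect",cv2.minAreaRect(P[:,:2].astype(np.float32)))
E
```

```text
scene red 167 px [291. 156.] med [0.54  0.078 0.108] mn [0.517 0.064 0.095] mx [0.567 0.091 0.111] z95 0.11
scene red 40 px [274. 157.] med [0.538 0.041 0.108] mn [0.521 0.035 0.104] mx [0.547 0.046 0.111] z95 0.11
scene orange 263 px [304. 189.] med [0.596 0.098 0.058] mn [0.575 0.076 0.053] mx [0.618 0.119 0.063] z95 0.06
scene white 393 px [315. 153.] med [0.542 0.13  0.108] mn [0.513 0.103 0.104] mx [0.569 0.156 0.112] z95 0.111
scene white 266 px [125. 310.] med [ 0.832 -0.271  0.11 ] mn [ 0.804 -0.285  0.105] mx [ 0.85  -0.257  0.114] z95 0.112
scene white 87 px [106. 318.] med [ 0.84  -0.304  0.109] mn [ 0.833 -0.323  0.107] mx [ 0.845 -0.291  0.113] z95 0.112
scene blue 524 px [227. 163.] med [ 0.539 -0.063  0.108] mn [ 0.505 -0.09   0.091] mx [ 0.563 -0.036  0.112] z95 0.11
scene mat 907 px [135. 180.] med [ 0.479 -0.282  0.005] mn [ 0.432 -0.328  0.   ] mx [ 0.522 -0.239  0.011] z95 0.008
scene green 530 px [195. 168.] med [ 0.542 -0.131  0.108] mn [ 0.508 -0.158  0.091] mx [ 0.565 -0.105  0.112] z95 0.11
scene gray 3059 px [385. 161.] med [0.514 0.315 0.005] mn [0.395 0.25
[... 3008 characters left out ...]
z95 0.109
wrist gray 214 px [165.  50.] med [0.565 0.117 0.02 ] mn [0.532 0.1   0.007] mx [0.569 0.145 0.03 ] z95 0.029
wrist gray 162 px [313.  68.] med [0.71  0.1   0.016] mn [0.707 0.085 0.   ] mx [0.729 0.125 0.03 ] z95 0.028
wrist gray 51 px [  7. 170.] med [ 0.375 -0.006  0.02 ] mn [ 0.372 -0.02   0.013] mx [0.379 0.009 0.022] z95 0.022
wrist gray 219 px [161. 204.] med [ 0.548 -0.043  0.017] mn [ 0.508 -0.084  0.007] mx [ 0.56  -0.037  0.03 ] z95 0.024
wrist gray 49 px [215. 238.] med [ 0.606 -0.087  0.023] mn [ 0.6   -0.095  0.011] mx [ 0.608 -0.079  0.03 ] z95 0.029
wrist gray 373 px [310. 344.] med [ 0.724 -0.247  0.015] mn [ 0.705 -0.264  0.002] mx [ 0.749 -0.239  0.019] z95 0.018
```

View pics/crop.png

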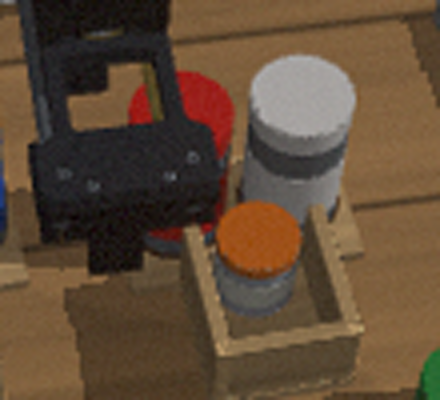

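View pics/wrist0.png

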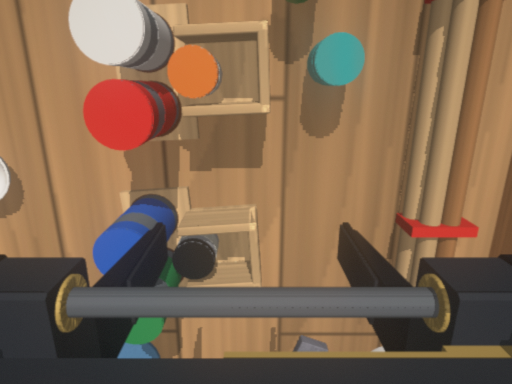

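The crop confirms the choice: the orange lid sits in the bay behind the red lid (left, partly under the gripper) and the white lid (right). The wrist view shows white (107,29), red (120,114) and orange (193,71), with teal at (336,59) outside.

```bash
python3 - <<'E'
from h import *
L={}
for n in ("scene","side","wrist"):
    z=np.load(n+"0.npz"); c=dict(mtx=z["m"],position=z["pos"],orientation=z["o"]); W=world(c,z["d"]); h=cv2.cvtColor(z["p"],cv2.COLOR_RGB2HSV)
    H,S,V=[h[...,i].astype(int) for i in range(3)]; X,Y,Z=[W[...,i] for i in range(3)]; ok=z["d"]>0
    near=lambda x,y,r:np.hypot(X-x,Y-y)<r
    m={"red":near(.541,.061,.04)&((H<6)|(H>174))&(S>150)&(Z>.104),"white":near(.541,.129,.035)&(S<60)&(Z>.104),"orange":near(.596,.098,.04)&(H>4)&(H<18)&(S>190)&(Z>.053)&(Z<.07),
       "mat":near(.477,-.282,.06)&(H>98)&(H<115)&(S>100),"blue":near(.533,-.063,.04)&(H>105)&(H<125)&(S>150)&(Z>.104),"green":near(.535,-.131,.04)&(H>50)&(H<75)&(S>120)&(Z>.104)}
    for k,zz in dict(red=.108,white=.108,orange=.058,mat=.006,blue=.108,green=.108).items():
        v,u=np.nonzero(m[k]&ok)
        if len(u)<60: continue
        P=np.array([onplane(c,a,b,zz)[:2] for a,b in zip(u,v)],np.float32); (cx,cy),r=cv2.minEnclosingCircle(P)
        L.setdefault(k,[]).append((np.array(c["position"]),ray(c,u.mean(),v.mean())))
        print(n,k,"centre",np.round([cx,cy],4),"r",round(r,4),"mean",P.mean(0).round(4),"depth z",np.median(Z[m[k]&ok]).round(4))
    if n!="wrist":
        t=ok&(Z>.012)&(Z<.022)&(X>.37)&(X<.65)&(Y>.22)&(Y<.395)&(S<75)&(V<170)
        t=cv2.morphologyEx(t.astype(np.uint8),cv2.MORPH_OPEN,np.ones((2,2)))
        nl,lab,st,_=cv2.connectedComponentsWithStats(t); t=lab==1+st[1:,4].argmax(); v,u=np.nonzero(t)
        P=np.array([onplane(c,a,b,.018)[:2] for a,b in zip(u,v)],np.float32); r=cv2.minAreaRect(P)
        print(n,"tray",r,cv2.boxPoints(r).round(3).tolist(), np.median(Z[t]))
for k,l in L.items():
    if len(l)>1:
        A=sum(np.eye(3)-np.outer(d,d)/(d@d) for o,d in l); b=sum((np.eye(3)-np.outer(d,d)/(d@d))@o for o,d in l); print("tri",k,np.linalg.solve(A,b).round(4))
E
```

```text
scene red centre [0.5441 0.0627] r 0.0286 mean [0.539  0.0697] depth z 0.1079
scene white centre [0.5441 0.1296] r 0.0296 mean [0.5437 0.129 ] depth z 0.108
scene orange centre [0.5883 0.0953] r 0.0326 mean [0.5969 0.0974] depth z 0.0582
scene mat centre [ 0.4787 -0.2818] r 0.0448 mean [ 0.4799 -0.2825] depth z 0.0052
scene blue centre [ 0.5356 -0.0619] r 0.0298 mean [ 0.5355 -0.0631] depth z 0.1079
scene green centre [ 0.5384 -0.1309] r 0.0295 mean [ 0.5378 -0.1321] depth z 0.1079
scene tray ((0.5154352188110352, 0.3121417760848999), (0.20194382965564728, 0.1118241623044014), 4.532022476196289) [[0.4099999964237213, 0.36000001430511475], [0.4189999997615814, 0.24799999594688416], [0.6209999918937683, 0.2639999985694885], [0.6119999885559082, 0.37599998712539673]] 0.015481507014297846
side red centre [0.539  0.0639] r 0.0295 mean [0.5389 0.0643] depth z 0.1078
side white centre [0.5382 0.1293] r 0.0299 mean [0.538  0.1298] depth z 0.1078
side orange centre [0.5965 0.1029] r 0.0205 mean [0.5997 0.1042] depth z 0.0579
side mat centre [ 0.4739 -0.279 ] r 0.0422 mean [ 0.4731 -0.2781] de
[... 396 characters left out ...]
460327, 0.25600001215934753], [0.4909999966621399, 0.367000013589859]] 0.01630485535156545
wrist red centre [0.5425 0.0611] r 0.0288 mean [0.5423 0.0616] depth z 0.1082
wrist white centre [0.5413 0.1268] r 0.0289 mean [0.5414 0.124 ] depth z 0.1081
wrist mat centre [ 0.4897 -0.2727] r 0.0266 mean [ 0.4897 -0.2647] depth z 0.0056
wrist blue centre [ 0.531  -0.0615] r 0.0289 mean [ 0.5245 -0.0545] depth z 0.1082
wrist green centre [ 0.5433 -0.1455] r 0.0234 mean [ 0.5438 -0.1455] depth z 0.1082
tri red [0.5404 0.0654 0.1086]
tri white [0.5404 0.1271 0.1046]
tri orange [0.5989 0.0998 0.0567]
tri mat [ 0.4777 -0.2832 -0.0033]
tri blue [ 0.5277 -0.0602  0.1044]
tri green [ 0.5386 -0.1379  0.1063]
```

>>> arm_command([
  {"slide": [0.03,-0.025,0],"grip": 0},
  {"slide": [0.06,-0.05,0],"grip": 0},
  {"slide": [0.09,-0.08,0.01],"grip": 0},
  {"slide": [0.115,-0.1,0.03],"grip": 0},
  {"slide": [0.1285,-0.109,0.05],"grip": 0},
  {"slide": [0.1285,-0.109,0.07],"grip": 0},
  {"slide": [0.1285,-0.109,0.07],"grip": 0},
  {"slide": [0.1285,-0.109,0.07],"grip": 0},
], squeeze=25)

```text
validation failed for argument at $.de...
```

>>> arm_command([
  {"slide": [0.03,-0.025,0],"angular": [0,0,0],"grip": 0},
  {"slide": [0.06,-0.05,0],"angular": [0,0,0],"grip": 0},
  {"slide": [0.09,-0.08,0.01],"angular": [0,0,0],"grip": 0},
  {"slide": [0.115,-0.1,0.03],"angular": [0,0,0],"grip": 0},
  {"slide": [0.1285,-0.109,0.05],"angular": [0,0,0],"grip": 0},
  {"slide": [0.1285,-0.109,0.07],"angular": [0,0,0],"grip": 0},
  {"slide": [0.1285,-0.109,0.07],"angular": [0,0,0],"grip": 0},
  {"slide": [0.1285,-0.109,0.07],"angular": [0,0,0],"grip": 0},
], squeeze=25)

```text
t: 0.82
position: [0.54, 0.1285, 0.1654]
tcp_rot: [0.707, 0.707, -0.001, -0.001]
wrist_force: [1.3, -0.9, 0.0]
grip_width: 0.999
finger_force: 0.0
```

>>> arm_command([
  {"slide": [0,0,0.025],"angular": [0,0,0],"grip": 0},
  {"slide": [0,0,0.05],"angular": [0,0,0],"grip": 0},
  {"slide": [0,0,0.068],"angular": [0,0,0],"grip": 0},
  {"slide": [0,0,0.074],"angular": [0,0,0],"grip": 0},
  {"slide": [0,0,0.074],"angular": [0,0,0],"grip": 0},
  {"slide": [0,0,0.074],"angular": [0,0,0],"grip": 0.3},
  {"slide": [0,0,0.074],"angular": [0,0,0],"grip": 0.5},
  {"slide": [0,0,0.074],"angular": [0,0,0],"grip": 0.6},
  {"slide": [0,0,0.074],"angular": [0,0,0],"grip": 0.6},
  {"slide": [0,0,0.074],"angular": [0,0,0],"grip": 0.6},
])

```text
t: 1.65
position: [0.5416, 0.1285, 0.0937]
tcp_rot: [0.707, 0.707, 0.001, 0.001]
wrist_force: [0.3, -1.1, -0.0]
grip_width: 0.71
finger_force: 0.0
```

>>> arm_command([
  {"slide": [0,0,0],"angular": [0,0,0],"grip": 0.6},
  {"slide": [0,0,0],"angular": [0,0,0],"grip": 0.6},
  {"slide": [0,0,0],"angular": [0,0,0],"grip": 0.6},
  {"slide": [0,0,0],"angular": [0,0,0],"grip": 0.6},
  {"slide": [0,0,0],"angular": [0,0,0],"grip": 0.6},
  {"slide": [0,0,0],"angular": [0,0,0],"grip": 0.6},
])

```text
t: 2.15
position: [0.541, 0.1285, 0.093]
tcp_rot: [0.707, 0.707, -0.0, -0.0]
wrist_force: [-2.0, 0.7, 3.6]
grip_width: 0.589
finger_force: 25.0
```

>>> arm_command([
  {"slide": [0,0,-0.01],"angular": [0,0,0],"grip": 0.6},
  {"slide": [0,0,-0.03],"angular": [0,0,0],"grip": 0.6},
  {"slide": [0,0,-0.055],"angular": [0,0,0],"grip": 0.6},
  {"slide": [0.015,0,-0.072],"angular": [0,0,0],"grip": 0.6},
  {"slide": [0.045,0.003,-0.08],"angular": [0,0,0],"grip": 0.6},
  {"slide": [0.08,0.007,-0.08],"angular": [0,0,0],"grip": 0.6},
  {"slide": [0.115,0.012,-0.08],"angular": [0,0,0],"grip": 0.6},
  {"slide": [0.15,0.016,-0.08],"angular": [0,0,0],"grip": 0.6},
  {"slide": [0.175,0.018,-0.08],"angular": [0,0,0],"grip": 0.6},
  {"slide": [0.1865,0.019,-0.08],"angular": [0,0,0],"grip": 0.6},
])

```text
t: 2.98
position: [0.5594, 0.3179, 0.1719]
tcp_rot: [0.706, 0.708, -0.0, -0.001]
wrist_force: [-0.1, 0.1, -2.7]
grip_width: 0.587
finger_force: 25.0
```

>>> arm_command([
  {"slide": [0,0,0],"angular": [0,0,0],"grip": 0.6},
  {"slide": [0,0,0],"angular": [0,0,0],"grip": 0.6},
])

```text
t: 3.15
position: [0.5595, 0.3147, 0.1718]
tcp_rot: [0.707, 0.707, -0.001, 0.0]
wrist_force: [-0.3, -0.6, -3.4]
grip_width: 0.582
finger_force: 25.0
```

```bash
python3 - <<'E'
from h import *
print(robot.get_state()["position"])
p,d,c=shot("scene"); q,_,_=shot("side")
cv2.imwrite("pics/s1.png",np.hstack([p[80:280,180:440],q[150:350,100:360]])[...,::-1])
E
```

```text
[0.55951768 0.31465924 0.17183099]
```

View pics/s1.png

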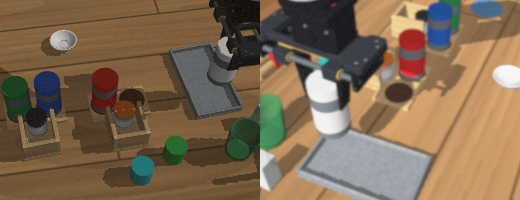

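White is held upright over the far half of the tray (left half, around (222,60)). Red, orange and the others stand untouched.

>>> arm_command([
  {"slide": [0,0,0.02],"angular": [0,0,0],"grip": 0.6},
  {"slide": [0,0,0.045],"angular": [0,0,0],"grip": 0.6},
  {"slide": [0,0,0.065],"angular": [0,0,0],"grip": 0.6},
  {"slide": [0,0,0.075],"angular": [0,0,0],"grip": 0.6},
  {"slide": [0,0,0.079],"angular": [0,0,0],"grip": 0.6},
  {"slide": [0,0,0.081],"angular": [0,0,0],"grip": 0.6},
  {"slide": [0,0,0.081],"angular": [0,0,0],"grip": 0.6},
  {"slide": [0,0,0.081],"angular": [0,0,0],"grip": 0.6},
])

```text
t: 3.92
position: [0.561, 0.3152, 0.0934]
tcp_rot: [0.707, 0.707, 0.001, 0.0]
wrist_force: [0.2, -0.0, -3.2]
grip_width: 0.584
finger_force: 25.0
```

>>> arm_command([
  {"slide": [0,0,0.001],"angular": [0,0,0],"grip": 0.6},
  {"slide": [0,0,0.002],"angular": [0,0,0],"grip": 0.6},
  {"slide": [0,0,0.002],"angular": [0,0,0],"grip": 0.6},
  {"slide": [0,0,0.002],"angular": [0,0,0],"grip": 0.6},
])

```text
t: 4.25
position: [0.5601, 0.3151, 0.09]
tcp_rot: [0.707, 0.707, 0.0, 0.0]
wrist_force: [-0.8, -0.1, -1.8]
grip_width: 0.588
finger_force: 25.0
```

>>> arm_command([
  {"slide": [0,0,0.001],"angular": [0,0,0],"grip": 0.6},
  {"slide": [0,0,0.001],"angular": [0,0,0],"grip": 0.6},
  {"slide": [0,0,0.001],"angular": [0,0,0],"grip": 0.4},
  {"slide": [0,0,0.001],"angular": [0,0,0],"grip": 0.2},
  {"slide": [0,0,0.001],"angular": [0,0,0],"grip": 0},
  {"slide": [0,0,0.001],"angular": [0,0,0],"grip": 0},
  {"slide": [0,0,0.001],"angular": [0,0,0],"grip": 0},
  {"slide": [0,0,0.001],"angular": [0,0,0],"grip": 0},
  {"slide": [0,0,0.001],"angular": [0,0,0],"grip": 0},
  {"slide": [0,0,0.001],"angular": [0,0,0],"grip": 0},
])

```text
t: 5.08
position: [0.56, 0.3149, 0.0886]
tcp_rot: [0.707, 0.707, 0.0, 0.0]
wrist_force: [0.1, 0.2, -0.7]
grip_width: 0.988
finger_force: 0.0
```

>>> arm_command([
  {"slide": [0,0,-0.025],"angular": [0,0,0],"grip": 0},
  {"slide": [0,0,-0.06],"angular": [0,0,0],"grip": 0},
  {"slide": [-0.02,-0.002,-0.078],"angular": [0,0,0],"grip": 0},
  {"slide": [-0.06,-0.004,-0.078],"angular": [0,0,0],"grip": 0},
  {"slide": [-0.1,-0.007,-0.078],"angular": [0,0,0],"grip": 0},
  {"slide": [-0.14,-0.01,-0.078],"angular": [0,0,0],"grip": 0},
  {"slide": [-0.18,-0.013,-0.078],"angular": [0,0,0],"grip": 0},
  {"slide": [-0.22,-0.016,-0.078],"angular": [0,0,0],"grip": 0},
  {"slide": [-0.245,-0.018,-0.078],"angular": [0,0,0],"grip": 0},
  {"slide": [-0.253,-0.0185,-0.078],"angular": [0,0,0],"grip": 0},
])

```text
t: 5.92
position: [0.5411, 0.0588, 0.1668]
tcp_rot: [0.708, 0.706, -0.0, 0.0]
wrist_force: [-0.0, 0.5, 0.6]
grip_width: 1.001
finger_force: 0.0
```

>>> arm_command([
  {"slide": [0,0,0],"angular": [0,0,0],"grip": 0},
  {"slide": [0,0,0],"angular": [0,0,0],"grip": 0},
  {"slide": [0,0,0],"angular": [0,0,0],"grip": 0},
])

```text
t: 6.17
position: [0.5417, 0.0631, 0.1667]
tcp_rot: [0.707, 0.707, 0.0, -0.0]
wrist_force: [0.4, 0.8, 0.6]
grip_width: 1.002
finger_force: 0.0
```

```bash
python3 - <<'E'
from h import *
print(robot.get_state()["position"])
p,d,c=shot("wrist"); cv2.imwrite("pics/w1.png",p[...,::-1])
W=world(c,d); h=cv2.cvtColor(p,cv2.COLOR_RGB2HSV); H,S,V=[h[...,i].astype(int) for i in range(3)]; X,Y,Z=[W[...,i] for i in range(3)]
for k,m,zz in [("red",((H<6)|(H>174))&(S>150)&(Z>.104)&(Z<.115),.108),("orange",(H>4)&(H<18)&(S>190)&(Z>.054)&(Z<.065)&(np.hypot(X-.596,Y-.098)<.04),.058),
  ("white",(S<60)&(Z>.1)&(Z<.11)&(np.hypot(X-.56,Y-.315)<.04),.105)]:
    v,u=np.nonzero(m&(d>0)); 
    if len(u)<50: print(k,len(u)); continue
    P=np.array([onplane(c,a,b,zz)[:2] for a,b in zip(u,v)],np.float32); print(k,len(u),cv2.minEnclosingCircle(P),P.mean(0))
E
```

```text
[0.54165363 0.06311541 0.16668773]
red 5336 ((0.5413817167282104, 0.061681658029556274), 0.02856695093214512) [0.54129606 0.06236503]
orange 1
white 0
```

View pics/w1.png

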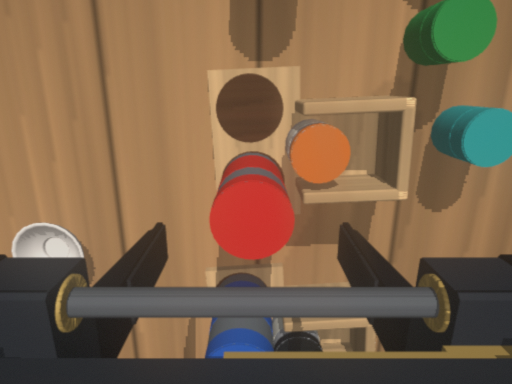

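The red lid at (252,217) is centred between the jaws, the bared dark disc of white is at (250,107) and the orange tin is at (319,152) undisturbed.

>>> arm_command([
  {"slide": [0,0,0.025],"angular": [0,0,0],"grip": 0},
  {"slide": [0,0,0.05],"angular": [0,0,0],"grip": 0},
  {"slide": [0,0,0.068],"angular": [0,0,0],"grip": 0},
  {"slide": [0,0,0.074],"angular": [0,0,0],"grip": 0},
  {"slide": [0,0,0.074],"angular": [0,0,0],"grip": 0.2},
  {"slide": [0,0,0.074],"angular": [0,0,0],"grip": 0.4},
  {"slide": [0,0,0.074],"angular": [0,0,0],"grip": 0.5},
  {"slide": [0,0,0.074],"angular": [0,0,0],"grip": 0.6},
  {"slide": [0,0,0.074],"angular": [0,0,0],"grip": 0.6},
  {"slide": [0,0,0.074],"angular": [0,0,0],"grip": 0.6},
])

```text
t: 7.05
position: [0.5421, 0.062, 0.0937]
tcp_rot: [0.707, 0.707, 0.001, 0.001]
wrist_force: [-0.1, -0.2, 0.3]
grip_width: 0.633
finger_force: 0.0
```

>>> arm_command([
  {"slide": [0,0,0],"angular": [0,0,0],"grip": 0.6},
  {"slide": [0,0,0],"angular": [0,0,0],"grip": 0.6},
  {"slide": [0,0,0],"angular": [0,0,0],"grip": 0.6},
  {"slide": [0,0,0],"angular": [0,0,0],"grip": 0.6},
  {"slide": [0,0,0],"angular": [0,0,0],"grip": 0.6},
])

```text
t: 7.47
position: [0.5418, 0.0619, 0.0934]
tcp_rot: [0.707, 0.707, 0.0, 0.0]
wrist_force: [-2.7, 0.1, 5.2]
grip_width: 0.585
finger_force: 25.0
```

>>> arm_command([
  {"slide": [0,0,-0.01],"angular": [0,0,0],"grip": 0.6},
  {"slide": [0,0,-0.03],"angular": [0,0,0],"grip": 0.6},
  {"slide": [0,-0.01,-0.055],"angular": [0,0,0],"grip": 0.6},
  {"slide": [0.015,-0.03,-0.072],"angular": [0,0,0],"grip": 0.6},
  {"slide": [0.04,-0.05,-0.08],"angular": [0,0,0],"grip": 0.6},
  {"slide": [0.07,-0.065,-0.08],"angular": [0,0,0],"grip": 0.6},
  {"slide": [0.105,-0.075,-0.08],"angular": [0,0,0],"grip": 0.6},
  {"slide": [0.14,-0.0775,-0.08],"angular": [0,0,0],"grip": 0.6},
  {"slide": [0.175,-0.0775,-0.08],"angular": [0,0,0],"grip": 0.6},
  {"slide": [0.205,-0.0775,-0.08],"angular": [0,0,0],"grip": 0.6},
])

```text
t: 8.3
position: [0.4627, 0.2687, 0.172]
tcp_rot: [0.707, 0.707, -0.0, -0.0]
wrist_force: [-0.5, -0.2, -2.2]
grip_width: 0.59
finger_force: 25.0
```

>>> arm_command([
  {"slide": [0.025,0,0],"angular": [0,0,0],"grip": 0.6},
  {"slide": [0.04,0,0],"angular": [0,0,0],"grip": 0.6},
  {"slide": [0.04,0,0],"angular": [0,0,0],"grip": 0.6},
  {"slide": [0.04,0,0.01],"angular": [0,0,0],"grip": 0.6},
  {"slide": [0.04,0,0.03],"angular": [0,0,0],"grip": 0.6},
  {"slide": [0.04,0,0.055],"angular": [0,0,0],"grip": 0.6},
  {"slide": [0.04,0,0.072],"angular": [0,0,0],"grip": 0.6},
  {"slide": [0.04,0,0.08],"angular": [0,0,0],"grip": 0.6},
  {"slide": [0.04,0,0.082],"angular": [0,0,0],"grip": 0.6},
  {"slide": [0.04,0,0.082],"angular": [0,0,0],"grip": 0.6},
])

```text
t: 9.13
position: [0.4639, 0.3056, 0.09]
tcp_rot: [0.708, 0.707, -0.001, -0.0]
wrist_force: [-0.7, 0.4, -2.7]
grip_width: 0.588
finger_force: 25.0
```

>>> arm_command([
  {"slide": [0,0,0.001],"angular": [0,0,0],"grip": 0.6},
  {"slide": [0,0,0.001],"angular": [0,0,0],"grip": 0.6},
  {"slide": [0,0,0.001],"angular": [0,0,0],"grip": 0.6},
])

```text
t: 9.38
position: [0.4642, 0.3067, 0.0898]
tcp_rot: [0.707, 0.707, 0.0, 0.0]
wrist_force: [-0.2, -0.0, -2.2]
grip_width: 0.585
finger_force: 25.0
```

>>> arm_command([
  {"slide": [0,0,0.001],"angular": [0,0,0],"grip": 0.6},
  {"slide": [0,0,0.001],"angular": [0,0,0],"grip": 0.6},
  {"slide": [0,0,0.001],"angular": [0,0,0],"grip": 0.4},
  {"slide": [0,0,0.001],"angular": [0,0,0],"grip": 0.2},
  {"slide": [0,0,0.001],"angular": [0,0,0],"grip": 0},
  {"slide": [0,0,0.001],"angular": [0,0,0],"grip": 0},
  {"slide": [0,0,0.001],"angular": [0,0,0],"grip": 0},
  {"slide": [0,0,0.001],"angular": [0,0,0],"grip": 0},
  {"slide": [0,0,0.001],"angular": [0,0,0],"grip": 0},
  {"slide": [0,0,0.001],"angular": [0,0,0],"grip": 0},
])

```text
t: 10.22
position: [0.464, 0.307, 0.0886]
tcp_rot: [0.707, 0.707, 0.0, -0.0]
wrist_force: [-0.8, -0.4, -0.4]
grip_width: 0.985
finger_force: 0.0
```

>>> arm_command([
  {"slide": [0,0,-0.025],"angular": [0,0,0],"grip": 0},
  {"slide": [0,0,-0.06],"angular": [0,0,0],"grip": 0},
  {"slide": [-0.02,0.02,-0.078],"angular": [0,0,0],"grip": 0},
  {"slide": [-0.05,0.04,-0.078],"angular": [0,0,0],"grip": 0},
  {"slide": [-0.08,0.06,-0.078],"angular": [0,0,0],"grip": 0},
  {"slide": [-0.11,0.08,-0.078],"angular": [0,0,0],"grip": 0},
  {"slide": [-0.14,0.1,-0.078],"angular": [0,0,0],"grip": 0},
  {"slide": [-0.17,0.12,-0.078],"angular": [0,0,0],"grip": 0},
  {"slide": [-0.2,0.13,-0.078],"angular": [0,0,0],"grip": 0},
  {"slide": [-0.23,0.13,-0.078],"angular": [0,0,0],"grip": 0},
])

```text
t: 11.05
position: [0.5956, 0.0751, 0.1668]
tcp_rot: [0.707, 0.707, 0.0, 0.0]
wrist_force: [-0.1, 0.3, -0.0]
grip_width: 1.001
finger_force: 0.0
```

>>> arm_command([
  {"slide": [-0.022,0,0],"angular": [0,0,0],"grip": 0},
  {"slide": [-0.022,0,0],"angular": [0,0,0],"grip": 0},
  {"slide": [-0.022,0,0],"angular": [0,0,0],"grip": 0},
])

```text
t: 11.3
position: [0.594, 0.0541, 0.1665]
tcp_rot: [0.708, 0.706, 0.0, -0.0]
wrist_force: [0.3, -0.5, 0.5]
grip_width: 0.999
finger_force: 0.0
```

```bash
python3 - <<'E'
from h import *
print(robot.get_state()["position"])
for n in ("wrist","scene","side"):
  p,d,c=shot(n); cv2.imwrite(f"pics/{n}2.png",p[...,::-1])
  W=world(c,d); h=cv2.cvtColor(p,cv2.COLOR_RGB2HSV); H,S,V=[h[...,i].astype(int) for i in range(3)]; X,Y,Z=[W[...,i] for i in range(3)]
  for k,m,zz in [("red",((H<6)|(H>174))&(S>150)&(Z>.1)&(Z<.115),.105),("orange",(H>4)&(H<18)&(S>190)&(Z>.054)&(Z<.065)&(np.hypot(X-.596,Y-.098)<.03),.058),
  ("white",(S<60)&(V>120)&(Z>.1)&(Z<.11)&(np.hypot(X-.56,Y-.315)<.04),.105),("mat",(H>98)&(H<115)&(S>100)&(Z<.01)&(np.hypot(X-.477,Y+.28)<.06),.006)]:
    v,u=np.nonzero(m&(d>0)); 
    if len(u)<50: continue
    P=np.array([onplane(c,a,b,zz)[:2] for a,b in zip(u,v)],np.float32); print(n,k,len(u),np.round(cv2.minEnclosingCircle(P)[0],4),np.round(cv2.minEnclosingCircle(P)[1],4),P.mean(0), np.median(Z[m&(d>0)]))
a=cv2.imread("pics/scene2.png")[80:280,80:440]; b=cv2.imread("pics/wrist2.png"); cv2.imwrite("pics/m2.png",np.hstack([cv2.resize(a,(360,200)),cv2.resize(b,(267,200))]))
E
```

```text
[0.59400986 0.05405906 0.16654741]
wrist orange 435 [0.5918 0.0933] 0.0195 [0.5907153  0.08990009] 0.05821847782061301
scene red 387 [0.6431 0.0231] 0.3623 [0.47027865 0.30327323] 0.10479627353060517
scene orange 270 [0.5967 0.0971] 0.0242 [0.59760475 0.09909452] 0.05800649106235761
scene white 417 [0.5622 0.3159] 0.0285 [0.56224126 0.3161597 ] 0.10503351553779905
scene mat 903 [ 0.4789 -0.2817] 0.045 [ 0.47976443 -0.28241727] 0.00520631788864323
side red 914 [0.462  0.3062] 0.0301 [0.46243608 0.30750427] 0.10513605954073246
side orange 209 [0.5913 0.0989] 0.0223 [0.59111196 0.09861568] 0.05775722157053109
side white 818 [0.5574 0.3151] 0.0301 [0.55719185 0.31583384] 0.10501781874170726
side mat 370 [ 0.4736 -0.2789] 0.0421 [ 0.47344813 -0.27841493] 0.005125223333244278
```

View pics/m2.png

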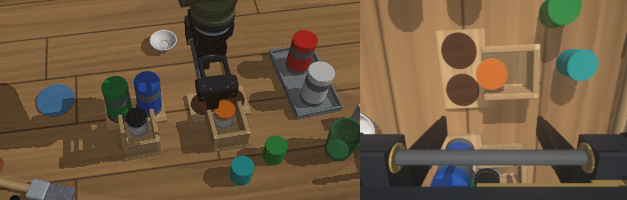

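Red and white stand in the tray at (300,52) and (318,83). Orange is free in its bay at (492,73) in the wrist view, with the two bare discs in front of it.

>>> arm_command([
  {"slide": [0.02,0,0],"angular": [0,0,0],"grip": 0.25},
  {"slide": [0.042,0,0],"angular": [0,0,0],"grip": 0.25},
  {"slide": [0.042,0,0.02],"angular": [0,0,0],"grip": 0.25},
  {"slide": [0.042,0,0.05],"angular": [0,0,0],"grip": 0.25},
  {"slide": [0.042,0,0.06],"angular": [0,0,0],"grip": 0.25},
  {"slide": [0.042,0,0.06],"angular": [0,0,0],"grip": 0.25},
  {"slide": [0.042,0,0.06],"angular": [0,0,0],"grip": 0.25},
])

```text
t: 12.03
position: [0.5935, 0.0976, 0.1062]
tcp_rot: [0.707, 0.707, -0.001, -0.001]
wrist_force: [-0.2, 0.1, 0.9]
grip_width: 0.75
finger_force: 0.0
```

```bash
python3 - <<'E'
from h import *
print(robot.get_state()["position"])
p,d,c=shot("scene"); q,_,_=shot("side"); w,_,_=shot("wrist")
cv2.imwrite("pics/s3.png",np.hstack([cv2.resize(p[120:240,240:360],(300,300)),cv2.resize(q[140:260,160:280],(300,300))])[...,::-1])
E
```

```text
[0.59347167 0.09757286 0.10622776]
```

View pics/s3.png

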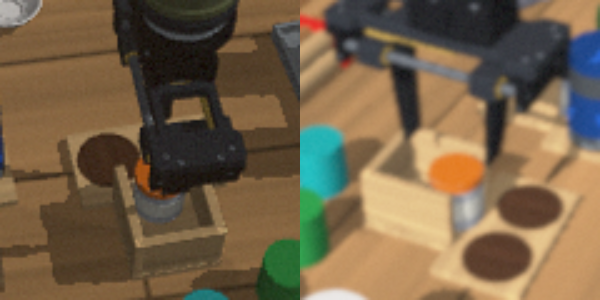

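The fingers straddle the orange tin (right half, (457,172)) front and back, clear of the walls.

>>> arm_command([
  {"slide": [0,0,0.02],"angular": [0,0,0],"grip": 0.25},
  {"slide": [0,0,0.042],"angular": [0,0,0],"grip": 0.25},
  {"slide": [0,0,0.058],"angular": [0,0,0],"grip": 0.25},
  {"slide": [0,0,0.065],"angular": [0,0,0],"grip": 0.25},
  {"slide": [0,0,0.065],"angular": [0,0,0],"grip": 0.35},
  {"slide": [0,0,0.065],"angular": [0,0,0],"grip": 0.5},
  {"slide": [0,0,0.065],"angular": [0,0,0],"grip": 0.6},
  {"slide": [0,0,0.065],"angular": [0,0,0],"grip": 0.7},
  {"slide": [0,0,0.065],"angular": [0,0,0],"grip": 0.7},
  {"slide": [0,0,0.065],"angular": [0,0,0],"grip": 0.7},
], squeeze=15)

```text
t: 13.02
position: [0.595, 0.097, 0.0433]
tcp_rot: [0.707, 0.707, 0.001, 0.001]
wrist_force: [-1.9, 0.3, 4.3]
grip_width: 0.484
finger_force: 15.0
```

>>> arm_command([
  {"slide": [0,0,0],"angular": [0,0,0],"grip": 0.7},
  {"slide": [0,0,0],"angular": [0,0,0],"grip": 0.7},
  {"slide": [0,0,0],"angular": [0,0,0],"grip": 0.7},
  {"slide": [0,0,0],"angular": [0,0,0],"grip": 0.7},
])

```text
t: 13.35
position: [0.595, 0.097, 0.0433]
tcp_rot: [0.707, 0.707, 0.001, 0.001]
wrist_force: [-1.8, -1.0, 5.5]
grip_width: 0.482
finger_force: 15.0
```

>>> arm_command([
  {"slide": [0,0,-0.01],"angular": [0,0,0],"grip": 0.7},
  {"slide": [0,0,-0.03],"angular": [0,0,0],"grip": 0.7},
  {"slide": [0,0,-0.06],"angular": [0,0,0],"grip": 0.7},
  {"slide": [0,0,-0.095],"angular": [0,0,0],"grip": 0.7},
  {"slide": [0,0,-0.13],"angular": [0,0,0],"grip": 0.7},
  {"slide": [-0.01,-0.005,-0.15],"angular": [0,0,0],"grip": 0.7},
  {"slide": [-0.03,-0.015,-0.15],"angular": [0,0,0],"grip": 0.7},
  {"slide": [-0.06,-0.025,-0.15],"angular": [0,0,0],"grip": 0.7},
  {"slide": [-0.095,-0.035,-0.15],"angular": [0,0,0],"grip": 0.7},
  {"slide": [-0.13,-0.045,-0.15],"angular": [0,0,0],"grip": 0.7},
])

```text
t: 14.18
position: [0.548, -0.0337, 0.1919]
tcp_rot: [0.707, 0.708, -0.0, 0.0]
wrist_force: [0.3, -0.8, -2.0]
grip_width: 0.479
finger_force: 15.0
```

>>> arm_command([
  {"slide": [-0.035,-0.01,0],"angular": [0,0,0],"grip": 0.7},
  {"slide": [-0.07,-0.02,0],"angular": [0,0,0],"grip": 0.7},
  {"slide": [-0.105,-0.03,0],"angular": [0,0,0],"grip": 0.7},
  {"slide": [-0.14,-0.04,0],"angular": [0,0,0],"grip": 0.7},
  {"slide": [-0.175,-0.05,0],"angular": [0,0,0],"grip": 0.7},
  {"slide": [-0.21,-0.062,0],"angular": [0,0,0],"grip": 0.7},
  {"slide": [-0.235,-0.07,0],"angular": [0,0,0],"grip": 0.7},
  {"slide": [-0.2475,-0.073,0],"angular": [0,0,0],"grip": 0.7},
  {"slide": [-0.2475,-0.073,0],"angular": [0,0,0],"grip": 0.7},
  {"slide": [-0.2475,-0.073,0],"angular": [0,0,0],"grip": 0.7},
])

```text
t: 15.02
position: [0.4758, -0.2804, 0.1915]
tcp_rot: [0.708, 0.707, 0.0, -0.0]
wrist_force: [0.2, 0.5, -1.8]
grip_width: 0.48
finger_force: 15.0
```

>>> arm_command([
  {"slide": [0,0,0.03],"angular": [0,0,0],"grip": 0.7},
  {"slide": [0,0,0.065],"angular": [0,0,0],"grip": 0.7},
  {"slide": [0,0,0.1],"angular": [0,0,0],"grip": 0.7},
  {"slide": [0,0,0.12],"angular": [0,0,0],"grip": 0.7},
  {"slide": [0,0,0.13],"angular": [0,0,0],"grip": 0.7},
  {"slide": [0,0,0.13],"angular": [0,0,0],"grip": 0.7},
  {"slide": [0,0,0.13],"angular": [0,0,0],"grip": 0.7},
])

```text
t: 15.6
position: [0.4767, -0.2798, 0.0622]
tcp_rot: [0.707, 0.708, 0.0, 0.0]
wrist_force: [-0.2, -0.1, -0.4]
grip_width: 0.479
finger_force: 15.0
```

```bash
python3 - <<'E'
from h import *
print(robot.get_state()["position"])
p,d,c=shot("scene"); q,_,cs=shot("side"); w,_,_=shot("wrist")
for im,cc in ((p,c),(q,cs)):
    h=cv2.cvtColor(im,cv2.COLOR_RGB2HSV); H,S,V=[h[...,i].astype(int) for i in range(3)]
    v,u=np.nonzero((H>4)&(H<18)&(S>190)&(V>100)); P=np.array([onplane(cc,a,b,.078)[:2] for a,b in zip(u,v)],np.float32).reshape(-1,2)
    P=P[np.hypot(P[:,0]-.477,P[:,1]+.28)<.04]; print(len(P), P.mean(0), cv2.minEnclosingCircle(P))
cv2.imwrite("pics/s4.png",np.hstack([cv2.resize(p[100:260,80:240],(300,300)),cv2.resize(q[80:200,250:370],(300,300))])[...,::-1])
E
```

```text
[ 0.47672323 -0.27983704  0.06220803]
2 [ 0.49393427 -0.25825238] ((0.4939342737197876, -0.2582523822784424), 0.0014823195524513721)
96 [ 0.47843513 -0.2791085 ] ((0.47610968351364136, -0.2769147753715515), 0.02368597313761711)
```

View pics/s4.png

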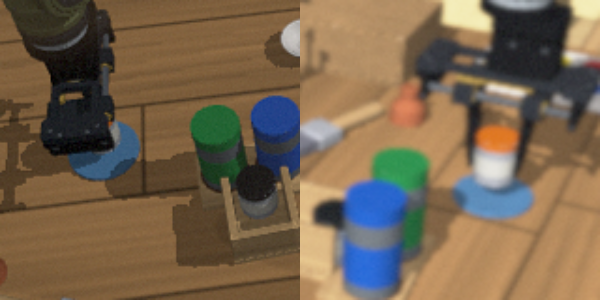

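The tin hangs upright over the middle of the coaster (right half: lid at (497,140), coaster at (493,195)). I'll lower it.

>>> arm_command([
  {"slide": [0,0,0.01],"angular": [0,0,0],"grip": 0.7},
  {"slide": [0,0,0.016],"angular": [0,0,0],"grip": 0.7},
  {"slide": [0,0,0.019],"angular": [0,0,0],"grip": 0.7},
  {"slide": [0,0,0.02],"angular": [0,0,0],"grip": 0.7},
  {"slide": [0,0,0.021],"angular": [0,0,0],"grip": 0.7},
  {"slide": [0,0,0.021],"angular": [0,0,0],"grip": 0.7},
  {"slide": [0,0,0.021],"angular": [0,0,0],"grip": 0.7},
])

```text
t: 16.33
position: [0.476, -0.2806, 0.0412]
tcp_rot: [0.707, 0.707, -0.0, -0.0]
wrist_force: [-3.4, 1.8, 4.8]
grip_width: 0.48
finger_force: 15.0
```

Contact is felt, so I release, rise and go to the red jar in the tray.

>>> arm_command([
  {"slide": [0,0,0],"angular": [0,0,0],"grip": 0.5},
  {"slide": [0,0,0],"angular": [0,0,0],"grip": 0.4},
  {"slide": [0,0,0],"angular": [0,0,0],"grip": 0.3},
  {"slide": [0,0,0],"angular": [0,0,0],"grip": 0.2},
  {"slide": [0,0,0],"angular": [0,0,0],"grip": 0.2},
  {"slide": [0,0,-0.02],"angular": [0,0,0],"grip": 0.2},
  {"slide": [0,0,-0.05],"angular": [0,0,0],"grip": 0},
  {"slide": [0,0,-0.085],"angular": [0,0,0],"grip": 0},
  {"slide": [0,0,-0.12],"angular": [0,0,0],"grip": 0},
  {"slide": [0,0,-0.126],"angular": [0,0,0],"grip": 0},
], squeeze=25)

```text
t: 17.17
position: [0.479, -0.2827, 0.1741]
tcp_rot: [0.707, 0.707, 0.001, 0.006]
wrist_force: [0.9, -1.2, 1.1]
grip_width: 0.98
finger_force: 0.0
```

>>> arm_command([
  {"slide": [0.04,0,0],"angular": [0,0,0],"grip": 0},
  {"slide": [0.08,0,0],"angular": [0,0,0],"grip": 0},
  {"slide": [0.12,0,0],"angular": [0,0,0],"grip": 0},
  {"slide": [0.16,0,0],"angular": [0,0,0],"grip": 0},
  {"slide": [0.2,0,0],"angular": [0,0,0],"grip": 0},
  {"slide": [0.24,0,0],"angular": [0,0,0],"grip": 0},
  {"slide": [0.28,0,0],"angular": [0,0,0],"grip": 0},
  {"slide": [0.32,0,0],"angular": [0,0,0],"grip": 0},
  {"slide": [0.32,0,0],"angular": [0,0,0],"grip": 0},
  {"slide": [0.32,0,0],"angular": [0,0,0],"grip": 0},
])

```text
t: 18.0
position: [0.4757, 0.0412, 0.1664]
tcp_rot: [0.706, 0.709, -0.0, 0.0]
wrist_force: [-0.7, -1.1, -0.6]
grip_width: 1.002
finger_force: 0.0
```

```bash
python3 - <<'E'
from h import *
print(robot.get_state()["position"])
for n in ("scene","side"):
  p,d,c=shot(n); cv2.imwrite(f"pics/{n}5.png",p[...,::-1])
  W=world(c,d); h=cv2.cvtColor(p,cv2.COLOR_RGB2HSV); H,S,V=[h[...,i].astype(int) for i in range(3)]; X,Y,Z=[W[...,i] for i in range(3)]
  for k,m,zz in [("orange",(H>4)&(H<18)&(S>190)&(Z>.051)&(Z<.065)&(np.hypot(X-.477,Y+.28)<.04),.056),("mat",(H>98)&(H<115)&(S>100)&(Z<.01)&(np.hypot(X-.477,Y+.28)<.06),.006)]:
    v,u=np.nonzero(m&(d>0)); 
    if len(u)<50: continue
    P=np.array([onplane(c,a,b,zz)[:2] for a,b in zip(u,v)],np.float32); print(n,k,len(u),np.round(cv2.minEnclosingCircle(P)[0],4),P.mean(0), np.median(Z[m&(d>0)]))
E
```

```text
[0.47569802 0.04115575 0.16638025]
scene orange 269 [ 0.48   -0.2789] [ 0.4791894  -0.27918583] 0.05575420555912769
scene mat 493 [ 0.4795 -0.2824] [ 0.49106824 -0.28134087] 0.004925382390433164
side mat 116 [ 0.4665 -0.2752] [ 0.45460105 -0.26598674] 0.005163694133305918
```

View pics/scene5.png

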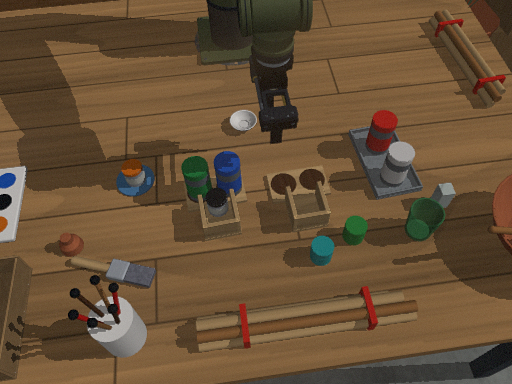

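The tin stands in the middle of the coaster (132,170), about 4 mm off centre. Red at (383,130) and white at (398,160) are still in the tray. Next I return red.

>>> arm_command([
  {"slide": [0.035,0,0],"angular": [0,0,0],"grip": 0},
  {"slide": [0.075,-0.003,0],"angular": [0,0,0],"grip": 0},
  {"slide": [0.115,-0.006,0],"angular": [0,0,0],"grip": 0},
  {"slide": [0.155,-0.009,0],"angular": [0,0,0],"grip": 0},
  {"slide": [0.195,-0.012,0],"angular": [0,0,0],"grip": 0},
  {"slide": [0.23,-0.012,0],"angular": [0,0,0],"grip": 0},
  {"slide": [0.255,-0.012,0],"angular": [0,0,0],"grip": 0},
  {"slide": [0.2675,-0.012,0],"angular": [0,0,0],"grip": 0},
  {"slide": [0.2675,-0.012,0],"angular": [0,0,0],"grip": 0},
  {"slide": [0.2675,-0.012,0],"angular": [0,0,0],"grip": 0},
])

```text
t: 18.93
position: [0.4646, 0.3056, 0.1663]
tcp_rot: [0.708, 0.707, -0.001, 0.0]
wrist_force: [0.0, -0.0, 0.3]
grip_width: 0.999
finger_force: 0.0
```

>>> arm_command([
  {"slide": [0,0,0.025],"angular": [0,0,0],"grip": 0},
  {"slide": [0,0,0.05],"angular": [0,0,0],"grip": 0},
  {"slide": [0,0,0.07],"angular": [0,0,0],"grip": 0},
  {"slide": [0,0,0.077],"angular": [0,0,0],"grip": 0},
  {"slide": [0,0,0.077],"angular": [0,0,0],"grip": 0.2},
  {"slide": [0,0,0.077],"angular": [0,0,0],"grip": 0.4},
  {"slide": [0,0,0.077],"angular": [0,0,0],"grip": 0.5},
  {"slide": [0,0,0.077],"angular": [0,0,0],"grip": 0.6},
  {"slide": [0,0,0.077],"angular": [0,0,0],"grip": 0.6},
  {"slide": [0,0,0.077],"angular": [0,0,0],"grip": 0.6},
])

```text
t: 19.77
position: [0.4646, 0.3073, 0.0908]
tcp_rot: [0.707, 0.707, 0.001, 0.0]
wrist_force: [0.2, -0.2, -0.2]
grip_width: 0.636
finger_force: 0.0
```

>>> arm_command([
  {"slide": [0,0,0],"angular": [0,0,0],"grip": 0.6},
  {"slide": [0,0,0],"angular": [0,0,0],"grip": 0.6},
  {"slide": [0,0,0],"angular": [0,0,0],"grip": 0.6},
  {"slide": [0,0,0],"angular": [0,0,0],"grip": 0.6},
  {"slide": [0,0,0],"angular": [0,0,0],"grip": 0.6},
])

```text
t: 20.18
position: [0.4644, 0.3073, 0.0904]
tcp_rot: [0.707, 0.707, 0.001, 0.0]
wrist_force: [-1.4, -0.3, 6.0]
grip_width: 0.59
finger_force: 25.0
```

>>> arm_command([
  {"slide": [0,0,-0.01],"angular": [0,0,0],"grip": 0.6},
  {"slide": [0,0,-0.03],"angular": [0,0,0],"grip": 0.6},
  {"slide": [0,0,-0.058],"angular": [0,0,0],"grip": 0.6},
  {"slide": [-0.015,0,-0.075],"angular": [0,0,0],"grip": 0.6},
  {"slide": [-0.04,0,-0.083],"angular": [0,0,0],"grip": 0.6},
  {"slide": [-0.075,0.005,-0.083],"angular": [0,0,0],"grip": 0.6},
  {"slide": [-0.11,0.018,-0.083],"angular": [0,0,0],"grip": 0.6},
  {"slide": [-0.145,0.035,-0.083],"angular": [0,0,0],"grip": 0.6},
  {"slide": [-0.18,0.052,-0.083],"angular": [0,0,0],"grip": 0.6},
  {"slide": [-0.21,0.067,-0.083],"angular": [0,0,0],"grip": 0.6},
])

```text
t: 21.02
position: [0.5305, 0.0948, 0.1717]
tcp_rot: [0.707, 0.707, -0.001, -0.0]
wrist_force: [0.2, 0.5, -4.1]
grip_width: 0.584
finger_force: 25.0
```

>>> arm_command([
  {"slide": [-0.022,0.0075,0],"angular": [0,0,0],"grip": 0.6},
  {"slide": [-0.035,0.0105,0],"angular": [0,0,0],"grip": 0.6},
  {"slide": [-0.035,0.0105,0],"angular": [0,0,0],"grip": 0.6},
  {"slide": [-0.035,0.0105,0.01],"angular": [0,0,0],"grip": 0.6},
  {"slide": [-0.035,0.0105,0.03],"angular": [0,0,0],"grip": 0.6},
  {"slide": [-0.035,0.0105,0.055],"angular": [0,0,0],"grip": 0.6},
  {"slide": [-0.035,0.0105,0.07],"angular": [0,0,0],"grip": 0.6},
  {"slide": [-0.035,0.0105,0.077],"angular": [0,0,0],"grip": 0.6},
  {"slide": [-0.035,0.0105,0.079],"angular": [0,0,0],"grip": 0.6},
  {"slide": [-0.035,0.0105,0.079],"angular": [0,0,0],"grip": 0.6},
])

```text
t: 21.85
position: [0.5409, 0.0634, 0.0933]
tcp_rot: [0.706, 0.708, -0.0, -0.0]
wrist_force: [0.4, 0.3, -2.7]
grip_width: 0.588
finger_force: 25.0
```

>>> arm_command([
  {"slide": [0,0,0.001],"angular": [0,0,0],"grip": 0.6},
  {"slide": [0,0,0.001],"angular": [0,0,0],"grip": 0.6},
  {"slide": [0,0,0.001],"angular": [0,0,0],"grip": 0.6},
])

```text
t: 22.1
position: [0.5416, 0.0625, 0.0929]
tcp_rot: [0.707, 0.707, 0.0, 0.0]
wrist_force: [0.2, 0.3, -2.2]
grip_width: 0.583
finger_force: 25.0
```

>>> arm_command([
  {"slide": [0,0,0.001],"angular": [0,0,0],"grip": 0.6},
  {"slide": [0,0,0.001],"angular": [0,0,0],"grip": 0.6},
  {"slide": [0,0,0.001],"angular": [0,0,0],"grip": 0.4},
  {"slide": [0,0,0.001],"angular": [0,0,0],"grip": 0.2},
  {"slide": [0,0,0.001],"angular": [0,0,0],"grip": 0},
  {"slide": [0,0,0.001],"angular": [0,0,0],"grip": 0},
  {"slide": [0,0,0.001],"angular": [0,0,0],"grip": 0},
  {"slide": [0,0,0.001],"angular": [0,0,0],"grip": 0},
  {"slide": [0,0,0.001],"angular": [0,0,0],"grip": 0},
  {"slide": [0,0,0.001],"angular": [0,0,0],"grip": 0},
])

```text
t: 22.93
position: [0.5415, 0.0619, 0.0916]
tcp_rot: [0.707, 0.707, -0.0, 0.0]
wrist_force: [-0.3, 1.0, 0.4]
grip_width: 0.989
finger_force: 0.0
```

>>> arm_command([
  {"slide": [0,0,-0.025],"angular": [0,0,0],"grip": 0},
  {"slide": [0,0,-0.06],"angular": [0,0,0],"grip": 0},
  {"slide": [0.02,0.002,-0.075],"angular": [0,0,0],"grip": 0},
  {"slide": [0.06,0.004,-0.075],"angular": [0,0,0],"grip": 0},
  {"slide": [0.1,0.007,-0.075],"angular": [0,0,0],"grip": 0},
  {"slide": [0.14,0.01,-0.075],"angular": [0,0,0],"grip": 0},
  {"slide": [0.18,0.013,-0.075],"angular": [0,0,0],"grip": 0},
  {"slide": [0.22,0.016,-0.075],"angular": [0,0,0],"grip": 0},
  {"slide": [0.245,0.018,-0.075],"angular": [0,0,0],"grip": 0},
  {"slide": [0.253,0.0185,-0.075],"angular": [0,0,0],"grip": 0},
])

```text
t: 23.77
position: [0.5597, 0.3186, 0.1666]
tcp_rot: [0.706, 0.708, 0.0, -0.0]
wrist_force: [-0.8, -0.2, -0.1]
grip_width: 1.002
finger_force: 0.0
```

>>> arm_command([
  {"slide": [0,0,0],"angular": [0,0,0],"grip": 0},
  {"slide": [0,0,0],"angular": [0,0,0],"grip": 0},
  {"slide": [0,0,0.025],"angular": [0,0,0],"grip": 0},
  {"slide": [0,0,0.05],"angular": [0,0,0],"grip": 0},
  {"slide": [0,0,0.07],"angular": [0,0,0],"grip": 0},
  {"slide": [0,0,0.077],"angular": [0,0,0],"grip": 0},
  {"slide": [0,0,0.077],"angular": [0,0,0],"grip": 0.2},
  {"slide": [0,0,0.077],"angular": [0,0,0],"grip": 0.4},
  {"slide": [0,0,0.077],"angular": [0,0,0],"grip": 0.5},
  {"slide": [0,0,0.077],"angular": [0,0,0],"grip": 0.6},
])

```text
t: 24.6
position: [0.5613, 0.3152, 0.0919]
tcp_rot: [0.707, 0.707, 0.002, 0.001]
wrist_force: [-0.8, 0.8, 0.3]
grip_width: 0.773
finger_force: 0.0
```

>>> arm_command([
  {"slide": [0,0,0],"angular": [0,0,0],"grip": 0.6},
  {"slide": [0,0,0],"angular": [0,0,0],"grip": 0.6},
  {"slide": [0,0,0],"angular": [0,0,0],"grip": 0.6},
  {"slide": [0,0,0],"angular": [0,0,0],"grip": 0.6},
  {"slide": [0,0,0],"angular": [0,0,0],"grip": 0.6},
  {"slide": [0,0,0],"angular": [0,0,0],"grip": 0.6},
  {"slide": [0,0,0],"angular": [0,0,0],"grip": 0.6},
])

```text
t: 25.18
position: [0.5602, 0.3153, 0.0905]
tcp_rot: [0.707, 0.707, 0.0, 0.0]
wrist_force: [-2.2, -0.2, 5.0]
grip_width: 0.585
finger_force: 25.0
```

>>> arm_command([
  {"slide": [0,0,-0.01],"angular": [0,0,0],"grip": 0.6},
  {"slide": [0,0,-0.03],"angular": [0,0,0],"grip": 0.6},
  {"slide": [0,0,-0.058],"angular": [0,0,0],"grip": 0.6},
  {"slide": [-0.015,0,-0.075],"angular": [0,0,0],"grip": 0.6},
  {"slide": [-0.045,-0.004,-0.083],"angular": [0,0,0],"grip": 0.6},
  {"slide": [-0.08,-0.01,-0.083],"angular": [0,0,0],"grip": 0.6},
  {"slide": [-0.115,-0.015,-0.083],"angular": [0,0,0],"grip": 0.6},
  {"slide": [-0.145,-0.018,-0.083],"angular": [0,0,0],"grip": 0.6},
  {"slide": [-0.165,-0.019,-0.083],"angular": [0,0,0],"grip": 0.6},
  {"slide": [-0.18,-0.019,-0.083],"angular": [0,0,0],"grip": 0.6},
])

```text
t: 26.02
position: [0.5397, 0.1328, 0.1715]
tcp_rot: [0.708, 0.707, -0.001, -0.0]
wrist_force: [0.7, 0.2, -3.5]
grip_width: 0.587
finger_force: 25.0
```

>>> arm_command([
  {"slide": [-0.0065,0,0],"angular": [0,0,0],"grip": 0.6},
  {"slide": [-0.0065,0,0],"angular": [0,0,0],"grip": 0.6},
  {"slide": [-0.0065,0,0],"angular": [0,0,0],"grip": 0.6},
  {"slide": [-0.0065,0,0.01],"angular": [0,0,0],"grip": 0.6},
  {"slide": [-0.0065,0,0.03],"angular": [0,0,0],"grip": 0.6},
  {"slide": [-0.0065,0,0.055],"angular": [0,0,0],"grip": 0.6},
  {"slide": [-0.0065,0,0.07],"angular": [0,0,0],"grip": 0.6},
  {"slide": [-0.0065,0,0.077],"angular": [0,0,0],"grip": 0.6},
  {"slide": [-0.0065,0,0.079],"angular": [0,0,0],"grip": 0.6},
  {"slide": [-0.0065,0,0.08],"angular": [0,0,0],"grip": 0.6},
])

```text
t: 26.85
position: [0.5409, 0.1294, 0.0928]
tcp_rot: [0.707, 0.708, -0.0, -0.0]
wrist_force: [-4.0, 0.2, 4.4]
grip_width: 0.588
finger_force: 25.0
```

>>> arm_command([
  {"slide": [0,0,0],"angular": [0,0,0],"grip": 0.6},
  {"slide": [0,0,0.001],"angular": [0,0,0],"grip": 0.6},
  {"slide": [0,0,0.001],"angular": [0,0,0],"grip": 0.6},
])

```text
t: 27.1
position: [0.5415, 0.1291, 0.0929]
tcp_rot: [0.707, 0.707, 0.001, 0.0]
wrist_force: [-2.8, 0.9, 3.9]
grip_width: 0.586
finger_force: 25.0
```

Down with contact. I release, rise and back off.

>>> arm_command([
  {"slide": [0,0,0],"angular": [0,0,0],"grip": 0.5},
  {"slide": [0,0,0],"angular": [0,0,0],"grip": 0.4},
  {"slide": [0,0,0],"angular": [0,0,0],"grip": 0.2},
  {"slide": [0,0,0],"angular": [0,0,0],"grip": 0},
  {"slide": [0,0,0],"angular": [0,0,0],"grip": 0},
  {"slide": [0,0,0],"angular": [0,0,0],"grip": 0},
  {"slide": [0,0,0],"angular": [0,0,0],"grip": 0},
  {"slide": [0,0,-0.025],"angular": [0,0,0],"grip": 0},
  {"slide": [0,0,-0.06],"angular": [0,0,0],"grip": 0},
  {"slide": [0,0,-0.09],"angular": [0,0,0],"grip": 0},
])

```text
t: 27.93
position: [0.5405, 0.1283, 0.1822]
tcp_rot: [0.707, 0.707, -0.001, -0.0]
wrist_force: [0.6, 0.1, 1.0]
grip_width: 0.998
finger_force: 0.0
```

>>> arm_command([
  {"slide": [0,0,-0.03],"angular": [0,0,0],"grip": 0},
  {"slide": [0,-0.04,-0.05],"angular": [0,0,0],"grip": 0},
  {"slide": [0,-0.08,-0.05],"angular": [0,0,0],"grip": 0},
  {"slide": [0,-0.12,-0.05],"angular": [0,0,0],"grip": 0},
  {"slide": [0,-0.12,-0.05],"angular": [0,0,0],"grip": 0},
  {"slide": [0,-0.12,-0.05],"angular": [0,0,0],"grip": 0},
  {"slide": [0,-0.12,-0.05],"angular": [0,0,0],"grip": 0},
])

```text
t: 28.52
position: [0.4214, 0.1285, 0.2321]
tcp_rot: [0.707, 0.707, 0.001, 0.001]
wrist_force: [-0.3, 0.1, 0.5]
grip_width: 1.001
finger_force: 0.0
```

```bash
python3 - <<'E'
from h import *
print(robot.get_state()["position"])
for n in ("scene","side"):
  p,d,c=shot(n); cv2.imwrite(f"pics/{n}6.png",p[...,::-1])
  for src in (0,6):
    if src==0: z=np.load(n+"0.npz"); p,d=z["p"],z["d"]
    else: p=cv2.imread(f"pics/{n}6.png")[...,::-1]; d=robot.read_camera(n)[1]
    W=world(c,d); h=cv2.cvtColor(np.ascontiguousarray(p),cv2.COLOR_RGB2HSV); H,S,V=[h[...,i].astype(int) for i in range(3)]; X,Y,Z=[W[...,i] for i in range(3)]
    near=lambda x,y:np.hypot(X-x,Y-y)<.04
    for k,m,zz in [("red",near(.541,.062)&((H<6)|(H>174))&(S>150)&(Z>.104),.108),("white",near(.541,.129)&(S<60)&(Z>.104),.108),("blue",near(.532,-.062)&(H>105)&(H<125)&(S>150)&(Z>.104),.108),("green",near(.535,-.13)&(H>50)&(H<75)&(S>120)&(Z>.104),.108),("orange",near(.477,-.28)&(H>4)&(H<18)&(S>190)&(Z>.051),.056)]:
      v,u=np.nonzero(m&(d>0))
      if len(u)>50:
        P=np.array([onplane(c,a,b,zz)[:2] for a,b in zip(u,v)],np.float32); print(n,src,k,len(u),P.mean(0).round(4),np.median(Z[m&(d>0)]).round(4))
E
```

```text
[0.42137977 0.12850274 0.23212766]
scene 0 red 197 [0.539  0.0697] 0.1079
scene 0 white 439 [0.5437 0.129 ] 0.108
scene 0 blue 450 [ 0.5355 -0.0631] 0.1079
scene 0 green 449 [ 0.5378 -0.1321] 0.1079
scene 6 red 448 [0.5452 0.0625] 0.1078
scene 6 white 560 [0.4892 0.1441] 0.1086
scene 6 blue 444 [ 0.5352 -0.0633] 0.1079
scene 6 green 454 [ 0.5379 -0.1322] 0.1077
scene 6 orange 273 [ 0.4793 -0.2791] 0.0557
side 0 red 361 [0.5389 0.0643] 0.1078
side 0 white 457 [0.538  0.1298] 0.1078
side 0 blue 255 [ 0.5284 -0.0599] 0.1079
side 0 green 207 [ 0.5313 -0.1286] 0.1077
side 6 red 354 [0.5395 0.0643] 0.1078
side 6 white 518 [0.5593 0.0817] 0.1081
side 6 blue 190 [ 0.5228 -0.0623] 0.1078
side 6 green 201 [ 0.5315 -0.1279] 0.1078
```

View pics/scene6.png

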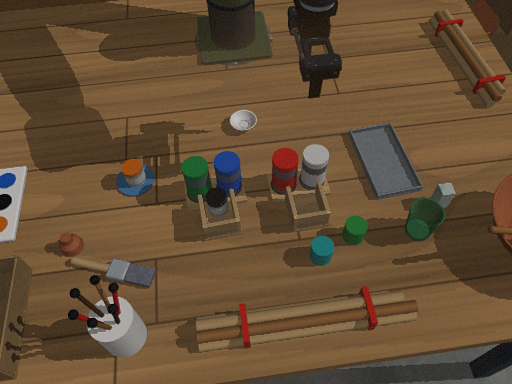

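The picture shows red at (285,165) and white at (315,160) back on their spots, the tin on the coaster at (133,170) and the gripper clear. The white mask mean is off because it picked up the gripper. White's pixel position in the picture matches the first one.

```bash
python3 -c "
from bench import robot
print(robot.finish_job())"
```

```text
the job is handed in; nothing more can be done
None
```

I handed the job in with the orange tin on the coaster about 4 mm off its centre, the red and white jars back on their spots, and the other jars and the black tin not touched; no verdict came back.

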